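# Torque down a row of culture-tube caps with a two-stage cordless capper

## Task

Take the cordless six-tube capper off its charging pad by its grip, keeping off the orange trigger, and lower it level onto the tube rack until both locating pins are through its plate and it sits fully home; only then let go of it. Then take the grip again the other way, one finger on the trigger and one on the back, squeeze right through the pressure point at the end of the first stage into the second stage, and hold it there for about a second with the capper still fully home. Let go and leave the capper standing home on the rack, and do not push the other things on the bench about.

Things in the scene. Friction and masses are not known exactly. Their poses are not given: they have to be found in the camera images.
- capper_center (a point): Cordless six-spindle capper, a loose upright hand tool, 0.6 kg, 200 (its x) x 60 (y) x 149 mm (z up), balanced on its vertical mid-axis; this point is on that axis, 78 mm above its underside. Its foot is a flat plate 8 mm thick with an 11 mm hole 85 mm either side of centre along x and a 146 x 28 mm slot between for the caps. It fits the rack either way round.
- capper_grip (a point): Middle of the capper's upright black grip with white battery on top: 38 mm (x) by 34 mm (y), vertical sides, from 72 to 149 mm above the capper's underside; only the trigger stands beside it. This point is on the mid-axis, 118 mm above the underside, 31 mm below the top, 40 mm above capper_center. Below the grip come a neck 56 x 46 mm and a white gear case 158 x 54 mm. Axes as the capper's.
- trigger_face (a point): Centre of the front face of the orange trigger on the +x side of the grip, level with capper_grip and 35 mm ahead of it. Trigger 22 mm wide (y), 40 mm high; it slides straight back along the capper's -x, 11 mm in all. From its face to the flat back of the grip (19 mm behind the mid-axis) is 54 mm released, 43 mm fully squeezed.
- rack_seat (a point): Fixed aluminium tube rack, 240 (x) x 84 mm: mid-point between its two end shoulders, at their height, 75 mm above the bench. The capper's plate rests on the shoulders: fully home, capper_center is 78 mm straight above. x runs through both pins, z up. Six capped tubes between, tops 12 mm above the shoulders, enter the capper's slot.
- pin_a (a point): Tip of the steel locating pin at the rack's +x end: on the mid-line, 85 mm from rack_seat and 21 mm above the shoulder. Pins 8 mm in diameter, the top 6 mm tapering to 3.6 mm; they go through the two 11 mm holes of the capper's plate.
- pin_b (a point): Tip of the like pin at the rack's -x end.
- first_stage (a joint): Travel of the trigger's first stage (slow turning), 0 released to 0.006 m; sprung back, 1 N at the start rising to 2.8 N.
- second_stage (a joint): Travel of the trigger beyond the pressure point (full torque), 0 to 0.005 m. It starts to move only when the trigger is pushed with more than about 8 N, reaches its stop at 11 N, and springs back.
- pad: Fixed grey charging pad 236 x 92 x 12 mm, flat; origin at the centre of its underside on the bench, x along its length. The capper stands on it at the start.
- amber_bottle: Bystander: amber glass bottle, diameter 42, height 85 mm; origin at the centre of its foot.
- slide_box: Bystander: paper box of microscope slides 78 x 52 x 24 mm; origin at the centre of its underside.
- wash_bottle: Bystander: white wash bottle with a bent spout, diameter 66, height 210 mm; origin at the centre of its foot.
- beaker: Bystander: glass beaker, diameter 72, height 85 mm; origin at the centre of its foot.
- jar: Bystander: green jar with a metal lid, diameter 72, height 70 mm; origin at the centre of its foot.
- petri_stack: Bystander: stack of three petri dishes, diameter 90, height 45 mm; origin at the centre of its foot.
- tube_stand: Bystander: steel wire stand with glass tubes of green culture, 90 (x) x 210 (y) mm, 140 mm high; origin at the centre of its underside.
Mind the look-alikes: they are no part of the job. Leave any red look-alike of the part that bears capper_center alone.

How it is judged:
By the outcome, as a careful person would: the job done as asked, in the order asked, and still so for the second after the job is handed in, with the robot touching nothing.
It also fails if it takes over 50 s, if anything falls off the work surface, if the arm or the gripper's body presses on something with over 40 N, if the wrist force passes 120 N, or if a joint passes its speed limit or range.

## Robot

A 7-joint arm with a two-finger parallel gripper is mounted at the origin on the work surface. World frame = base frame: x ahead of the robot, y to its left, z up, the work surface at z = 0. Lengths are in m, angles in rad, forces in N, time in s.
With the tool pointing down it reaches from about 0.4 to 0.85 m from the base axis. Payload 4.5 kg.
Tool frame: the origin (TCP) lies on the centre line of the jaws, within the pads' length; the fingertips stand ahead of it and the grasp point (between the pads) lies 3 mm ahead of it (r.finger_overhang is the z of the fingertips in the tool frame, in m); z points along the fingers, y is the direction in which the jaws open and shut (so a half turn about z gives the same grasp; the last joint's range is limited). The gripper opens to 88 mm and grips with 3 to 60 N. Pads are 18 mm wide; open, the fingers measure 123 mm over their backs; the gripper's body (75 mm by 187 mm) begins 45 mm behind the grasp point.
Start: joints at [1.337, 0.689, -0.195, 1.565, 0.157, 0.902, -0.215], TCP at [0.165, -0.603, 0.261] pointing down, gripper open.
Joint ranges: [-3.01, 3.01], [-0.46, 2.08], [-1.47, 1.51], [0.13, 2.56], [-1, 4.14], [0.04, 2.09], [-2.66, 2.66]. Speed limits (rad/s): [2.57, 2.57, 3.14, 3.14, 3.14, 3.14, 3.14].

## Interface

Orientations are given as a unit quaternion [x, y, z, w].
In Python, from plant import get_state, snapshot, camera_model, workorder, boxes_of, mark_of, r gives the robot as it stands.
- The arm moves only by the tool jog_arm, never from a script. Its argument "rows" is a list of rows, each a list of 2 entries, a list of its own where there are three numbers: the shift along the tool's x, y, z normalised to -1 to 1, where 1 is 75 cm, then the turn about the tool's z normalised to -1 to 1, where 1 is 2 rad. A call has 1 to 20 rows; each row is the pose to reach, as a shift and turn from the pose commanded when the call began, along the tool's axes at that moment; what a row does not reach only later rows make up. A row lasts 1/12 s, in which the tool goes at most 41.7 mm and 7.16 degrees, less where a joint would pass 70% of its speed; a pose out of reach is approached as far as the arm can. A call with a number of a shift or a turn outside -1 to 1 is refused whole. A call with a gripper value outside its range is refused whole. "gripper" is the finger opening in mm, from 0 to 88.1, set as the call begins (left out, the last holds). The fingers move at their own pace and stop on an object; "newtons" is the grip in N (left out, the last holds). Time passes only in rows, so rows that repeat a pose let the fingers close. It gives the time, the measured TCP pose, the force and the opening at its end, in the units of the state.
- get_state(): the state, without advancing time (a new reading comes with each control period).
- snapshot(name): name is "side" or "top"; returns the picture (420x560x3 uint8, red, green, blue); there is no depth.
- camera_model(name): a dict with "mtx" (3x3 intrinsics, pixels), "k1" (the pictures are not rectified: a ray, as slopes to the right and down, at radius r is drawn at 1 + k1 r^2 times it, then the intrinsics apply), "extrinsics" (4x4, takes a point from camera to world coordinates). Camera axes: x right, y up, looking along -z (the intrinsics and any distortion apply to the point x, -y, -z); pixel columns grow to the right and rows downward; lengths in m; the calibration is good to about 2 mm. A picture is of the moment at which its call begins. camera_model takes no time and is no camera call.
- workorder.finish_job(): hands the job in, once; it reports no verdict.
Trained networks look in the newest picture that a camera, given by its name, has taken for a name from the list of things; names that differ only in an ending like _2 or _b are one class to them, and where a whole thing is asked for, a point or a joint stands for the part that bears it (a point fixed in the world has none). Each returns a list of dicts, best first, with "p" (0 to 1); they miss things now and then, are a little off and sometimes report something else, mostly with a low value. They report only what shows in the picture. A call takes as long as a camera call. They do not tell look-alikes from the thing itself.
- boxes_of(thing, camera): "rect" ([left, top, right, bottom] in pixels, round what is visible of it).
- mark_of(thing, camera): "pixel" ([row, column] in pixels: a listed point, or the origin of a listed thing).
The state is a dict: "clock": time; "q": joint angles; "qd": joint speeds; "joint_torque": joint torques, N m; "tool_pos": TCP position; "eef_rot": TCP orientation; "contact_force": force on the tool from outside, world axes, zero at the start; "moment": the same for the moment, N m; "opening": opening from 0.0 (shut) to 1.0 (fully open).
Only numpy, scipy, OpenCV 4.12 (cv2) and the standard library are available. Lean on these libraries where they do the work, as an engineer would, in place of code of your own. Each camera call takes 0.05 s, during which the arm holds its last target.

## Working session

There is one attempt and no reset: what is moved stays moved. The work goes in short steps, Python scripts to look and compute and a tool call to move; the robot and the scene stay as the last step left them, time stands still between calls to the robot, and variables do not carry over. Pictures are saved under pics/ and viewed, and the job is handed in when it is done.

Besides the shell and the picture viewer there is one more tool, called as name(argument=value, ...), one argument or row to a line, values as JSON. jog_arm: Moves the arm, as the interface text tells. Scaled input: -1 to 1 covers 75 cm each way for a shift and 2 rad each way for a turn. Its arguments: {"type":"object","properties":{"rows":{"type":"array"},"gripper":{"type":"number"},"newtons":{"type":"number"}},"required":["rows"]}

```bash
mkdir -p pics; ls; cat > h.py <<'E'
import numpy as np, cv2
from plant import get_state, snapshot, camera_model, workorder, boxes_of, mark_of, r
def snap(cam,name):
    im=snapshot(cam); cv2.imwrite(f'pics/{name}.png',im[:,:,::-1]); return im
def ray(cam,row,col):
    m=camera_model(cam);K=np.array(m['mtx']);E=np.array(m['extrinsics'])
    d=np.array([(col-K[0,2])/K[0,0],(row-K[1,2])/K[1,1]])
    u=d.copy()
    for _ in range(30): u=d/(1+m['k1']*(u@u))
    v=E[:3,:3]@np.array([u[0],-u[1],-1.]);return E[:3,3],v/np.linalg.norm(v)
def at_z(cam,row,col,z):
    o,v=ray(cam,row,col);return o+v*(z-o[2])/v[2]
def tri(p1,p2):
    o1,v1=ray('top',*p1);o2,v2=ray('side',*p2)
    A=np.c_[v1,-v2];s=np.linalg.lstsq(A,o2-o1,rcond=None)[0]
    a=o1+s[0]*v1;b=o2+s[1]*v2;return (a+b)/2,np.linalg.norm(a-b)
def proj(cam,P):
    m=camera_model(cam);K=np.array(m['mtx']);E=np.array(m['extrinsics'])
    c=E[:3,:3].T@(np.array(P)-E[:3,3]);u=np.array([c[0],-c[1]])/-c[2]
    u=u*(1+m['k1']*(u@u));return [K[1,1]*u[1]+K[1,2],K[0,0]*u[0]+K[0,2]]
E
python3 - <<'E'
from h import *
print(get_state(), r.finger_overhang)
for c in('top','side'):
    snap(c,c+'0'); print(c,camera_model(c))
    for n in ['capper_center','capper_grip','trigger_face','rack_seat','pin_a','pin_b','pad']:
        print(n,[(np.round(d['p'],2),np.round(d['pixel'],1)) for d in mark_of(n,c)][:4])
E
```

```text
pics
{'clock': 0.0, 'q': array([ 1.33682134,  0.68996338, -0.19452154,  1.56635055,  0.15733528,
        0.90250035, -0.21507784]), 'qd': array([ 0.00136362, -0.00125316,  0.00070475, -0.00082803, -0.00087059,
        0.00063636, -0.00043415]), 'joint_torque': array([-1.26994155e-04, -5.27563334e+01, -1.26708996e+00, -1.53432852e+01,
       -5.26562543e-02,  6.30299299e-03,  1.75191217e-04]), 'tool_pos': array([ 0.16515942, -0.60216648,  0.25992132]), 'eef_rot': array([ 9.91041020e-01,  1.33554723e-01, -1.99668793e-04, -8.90718942e-04]), 'contact_force': array([0.14283992, 0.11189619, 0.15978047]), 'moment': array([-0.02287063, -0.02372452,  0.02648906]), 'opening': 0.9985371615965936} 0.022
top {'mtx': array([[500.08465186,   0.        , 282.79209029],
       [  0.        , 500.08465186, 203.36109071],
       [  0.        ,   0.        ,   1.        ]]), 'k1': -0.002702922643699886, 'extrinsics': array([[ 0.02730183,  0.99035476, -0.13583835,  0.33894416],
       [-0.99959229,  0.02591147, -0.01199335, -0.03409672],
       [-0.0083579 ,  0.13611041,  0.99065842,  1.43367379],
      
[... 1287 characters left out ...]
5517],
       [ 0.        ,  0.        ,  0.        ,  1.        ]])}
capper_center [(np.float64(0.7), array([399.2, 207.1])), (np.float64(0.66), array([286.8, 301.9])), (np.float64(0.65), array([299.6, 298.5]))]
capper_grip [(np.float64(0.69), array([288.7, 300.4])), (np.float64(0.66), array([168.7, 326.1])), (np.float64(0.6), array([175.2, 247.2])), (np.float64(0.56), array([392.6, 204.6]))]
trigger_face [(np.float64(0.59), array([386.5, 222.4]))]
rack_seat [(np.float64(0.57), array([163.9, 242.2]))]
pin_a [(np.float64(0.86), array([144.9, 238.9])), (np.float64(0.69), array([174.6, 248.6]))]
pin_b [(np.float64(0.86), array([144.9, 238.9])), (np.float64(0.69), array([174.6, 248.6]))]
pad []
```

View pics/top0.png

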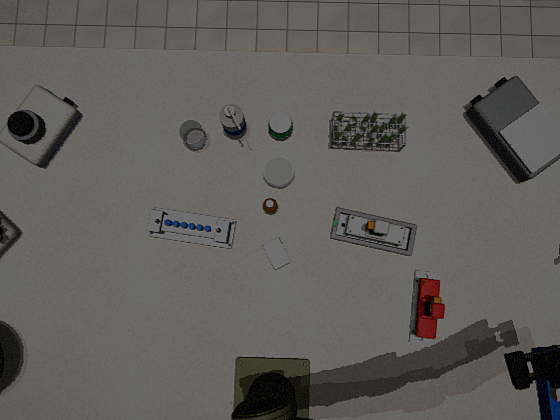

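View pics/side0.png

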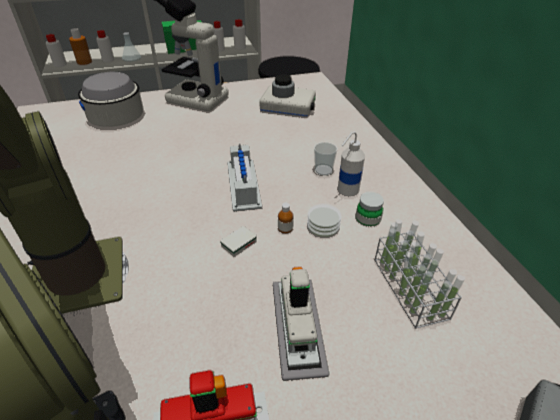

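The top view shows the white capper on its grey pad at about (row 230, col 373), trigger towards the left (+y). The rack with blue caps is at about (228, 192), the red look-alike at about (308, 428), the amber bottle at (206, 270) and the slide box at (252, 277). The side view agrees. I'll enlarge both for detail.

```bash
python3 - <<'E'
import cv2
t=cv2.imread('pics/top0.png');s=cv2.imread('pics/side0.png')
cv2.imwrite('pics/c1.png',cv2.resize(t[195:265,320:430],None,fx=7,fy=7,interpolation=cv2.INTER_CUBIC))
cv2.imwrite('pics/c2.png',cv2.resize(t[195:260,140:245],None,fx=7,fy=7,interpolation=cv2.INTER_CUBIC))
cv2.imwrite('pics/c3.png',cv2.resize(s[255:380,260:340],None,fx=4.8,fy=4.8,interpolation=cv2.INTER_CUBIC))
cv2.imwrite('pics/c4.png',cv2.resize(s[135:215,210:280],None,fx=7,fy=7,interpolation=cv2.INTER_CUBIC))
E
```

```text
(no output)
```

View pics/c1.png

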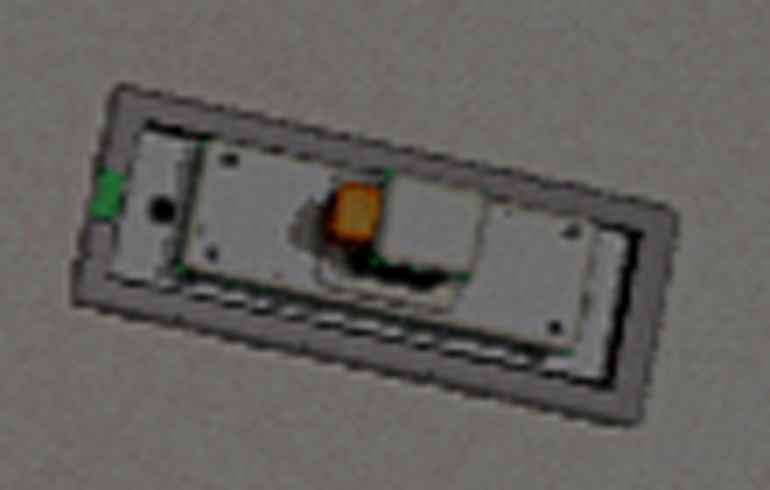

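View pics/c2.png

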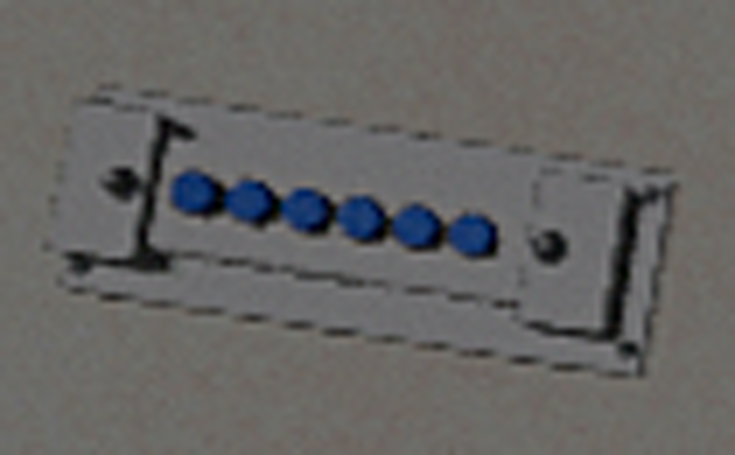

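View pics/c3.png

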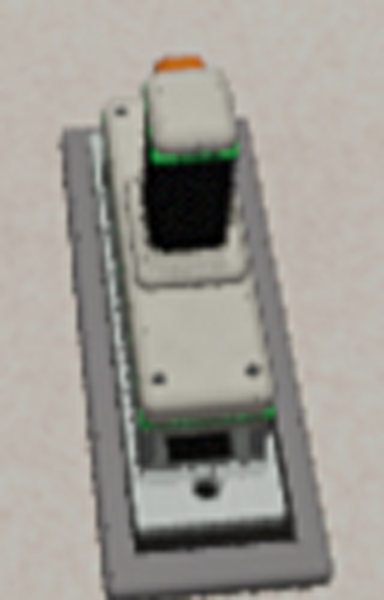

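View pics/c4.png

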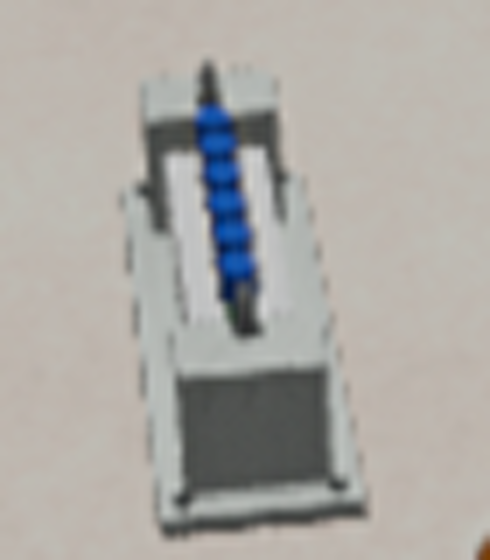

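```bash
cat > m.py <<'E'
from h import *
t=cv2.imread('pics/top0.png');s=cv2.imread('pics/side0.png')
def blobs(im,box,lo,hi,sc=4):
    r0,r1,c0,c1=box
    hsv=cv2.cvtColor(im[r0:r1,c0:c1],cv2.COLOR_BGR2HSV)
    m=cv2.inRange(hsv,lo,hi); ys,xs=np.nonzero(m);return m,ys+r0,xs+c0
def c1(x,y):return (195+y/7-.5+.07,320+x/7-.5+.07)
def c2(x,y):return (195+y/7-.43,140+x/7-.43)
print('pad');P=[at_z('top',*c1(*p),.012)for p in[(118,85),(678,212),(635,425),(75,303)]]
print(np.round(P,4),np.mean(P,0),[np.linalg.norm(P[i]-P[i-1])for i in range(4)]);P=np.array(P)
d=(P[0]+P[3]-P[1]-P[2]);print('yaw',np.degrees(np.arctan2(d[1],d[0])))
print('battery');P=np.array([at_z('top',*c1(*p),.161)for p in[(388,175),(487,190),(468,278),(372,262)]])
print(np.round(P.mean(0),4),[np.linalg.norm(P[i]-P[i-1])for i in range(4)])
d=(P[0]+P[3]-P[1]-P[2]);print('yaw',np.degrees(np.arctan2(d[1],d[0])))
print('gearcase');P=np.array([at_z('top',*c1(*p),.012+.06)for p in[(200,140),(597,222),(572,352),(180,268)]])
print(np.round(P.mean(0),4),[np.linalg.norm(P[i]-P[i-1])for i in range(4)])
d=(P[0]+P[3]-P[1]-P[2]);print('yaw',np.degrees(np.arctan2(d[1],d[0])))
print('pins',at_z('top',*c2(110,181),.096),at_z('top',*c2(537,242),.096))
m,y,x=blobs(t,(205,245,155,220),(100,120,40),(130,255,255))
n,l,st,ce=cv2.connectedComponentsWithStats(m)
print(n,st[1:,4])
for k in range(1,n):
    if st[k,4]>8: print(np.round(at_z('top',ce[k,1]+205,ce[k,0]+155,.084),4),st[k,4])
print('all',at_z('top',y.mean(),x.mean(),.084))
m,y,x=blobs(s,(130,185,225,260),(100,120,40),(130,255,255))
print('side',at_z('side',y.mean(),x.mean(),.083),len(y))
print('rack base');P=np.array([at_z('top',*c2(*p),.0)for p in[(100,88),(678,175),(642,375),(62,288)]])
print(np.round(P.mean(0),4),[np.linalg.norm(P[i]-P[i-1])for i in range(4)])
d=(P[0]+P[3]-P[1]-P[2]);print('yaw',np.degrees(np.arctan2(d[1],d[0])))
def c4(x,y):return (135+y/7-.43,210+x/7-.43)
print('pins side',at_z('side',*c4(207,65),.096),at_z('side',*c4(240,287),.096))
def c3(x,y):return (255+y/4.8-.4,260+x/4.8-.4)
print('battery side');P=np.array([at_z('side',*c3(*p),.161)for p in[(153,70),(225,66),(238,145),(150,148)]])
print(np.round(P.mean(0),4),[np.linalg.norm(P[i]-P[i-1])for i in range(4)])
print('pad side near corners',at_z('side',*c3(63,130),.012),at_z('side',*c3(330,572),.012),at_z('side',*c3(107,592),.012),)
s_=get_state();q=s_['eef_rot'];from scipy.spatial.transform import Rotation as R
M=R.from_quat(q).as_matrix();print(M.round(3))
E
python3 m.py
```

```text
pad
[[ 0.5282 -0.1707  0.012 ]
 [ 0.4821 -0.3989  0.012 ]
 [ 0.3954 -0.3808  0.012 ]
 [ 0.4385 -0.1544  0.012 ]] [ 0.46104894 -0.27623685  0.012     ] [np.float64(0.09113871258165254), np.float64(0.23278851574853252), np.float64(0.08859847844443308), np.float64(0.23047369524743286)]
yaw 78.88347244266832
battery
[ 0.4595 -0.2701  0.161 ] [np.float64(0.03246309494037961), np.float64(0.03632765760739782), np.float64(0.03304175108915955), np.float64(0.035180569626007005)]
yaw 82.41145160101205
gearcase
[ 0.4601 -0.2703  0.072 ] [np.float64(0.05085468712621398), np.float64(0.15725261055352663), np.float64(0.051782535418717225), np.float64(0.15471801542387803)]
yaw 79.5405650338546
pins [0.46699461 0.32420149 0.096     ] [0.44787022 0.15866047 0.096     ]
7 [28 32 30 30 31 30]
[0.4647 0.2944 0.084 ] 28
[0.4619 0.273  0.084 ] 32
[0.4591 0.2514 0.084 ] 30
[0.4569 0.2295 0.084 ] 30
[0.4538 0.2078 0.084 ] 31
[0.451  0.1862 0.084 ] 30
all [0.45782723 0.23994374 0.084     ]
side [0.45787177 0.24035158 0.083     ] 121
rack base
[0.4584 0.2415 0.    ] [np.float64(0.08380196270392096), np.float64(0.2426850494854296), np.float64(0.08327686949315624), np.float64(0.24164061866762115)]
yaw 83.00287163790995
pins side [0.46897348 0.32305012 0.096     ] [0.44699502 0.15831735 0.096     ]
battery side
[ 0.461  -0.2746  0.161 ] [np.float64(0.0392457764395009), np.float64(0.028963892523562386), np.float64(0.03994890046129558), np.float64(0.033944757185283954)]
pad side near corners [ 0.44128125 -0.1548123   0.012     ] [ 0.48311667 -0.39953993  0.012     ] [ 0.39556351 -0.38244523  0.012     ]
[[ 0.964  0.265  0.   ]
 [ 0.265 -0.964 -0.   ]
 [-0.     0.    -1.   ]]
```

```bash
cat >> h.py <<'E'
from scipy.spatial.transform import Rotation as Rn
def goto(x,y,z,yaw):
    """print shift (units) and turn (units) to TCP at xyz with tool-y axis yaw (deg, mod 180)"""
    s=get_state();M=Rn.from_quat(s['eef_rot']).as_matrix()
    d=M.T@(np.array([x,y,z])-s['tool_pos'])
    ty=np.degrees(np.arctan2(M[1,1],M[0,1]));dy=(yaw-ty+180)%360-180
    print('clock',s['clock'],'ty',round(ty,2),'shift',np.round(d/.75,4),'turn',round(-np.radians(dy)/2,4),'dist',np.linalg.norm(d),'deg',dy)
E
python3 - <<'E'
from h import *
c1=lambda x,y:(195+y/7-.43,320+x/7-.43)
c3=lambda x,y:(255+y/4.8-.4,260+x/4.8-.4)
a=at_z('top',*c1(162,210),.020);b=at_z('side',*c3(206,487),.020)
print(a,b,(a+b)/2,np.linalg.norm(a-b),np.degrees(np.arctan2(*(a-b)[1::-1])))
# plate corners: near end
print(at_z('side',*c3(137,530),.020),at_z('side',*c3(292,522),.020))
print('trig top',at_z('top',*c1(355,212),.15))
for n,p in dict(ctr=(.46,-.272,.161)).items(): print(proj('top',p),proj('side',p))
goto(.46,-.272,.26,-10.2)
for n in ['amber_bottle','slide_box','wash_bottle','beaker','petri_stack','tube_stand']:
    for d in mark_of(n,'top')[:1]: print(n,np.round(d['p'],2),at_z('top',*d['pixel'],0).round(3))
E
```

```text
[ 0.4765743 -0.1884183  0.02     ] [ 0.44573639 -0.3552373   0.02      ] [ 0.46115534 -0.2718278   0.02      ] 0.16964537711553296 79.5266223169215
[ 0.41321193 -0.3650746   0.02      ] [ 0.47402173 -0.37933528  0.02      ]
trig top [ 0.46505676 -0.24507188  0.15      ]
[np.float64(226.70734012685972), np.float64(381.5709586972953)] [np.float64(275.86363019320873), np.float64(298.5516759386244)]
clock 0.8 ty -74.65 shift [ 0.4955 -0.3213  0.001 ] turn -0.5625 dist 0.4429046157217482 deg 64.45457949595809
amber_bottle 0.56 [0.52  0.023 0.   ]
slide_box 0.97 [ 0.397 -0.007  0.   ]
wash_bottle 0.98 [0.754 0.125 0.   ]
beaker 0.66 [0.731 0.25  0.   ]
petri_stack 0.93 [0.621 0.004 0.   ]
tube_stand 0.79 [ 0.734 -0.247  0.   ]
```

jog_arm(
  rows=[
    [[0.4955, -0.3213, 0.001], -0.5625],
    [[0.4955, -0.3213, 0.001], -0.5625],
    [[0.4955, -0.3213, 0.001], -0.5625],
    [[0.4955, -0.3213, 0.001], -0.5625],
    [[0.4955, -0.3213, 0.001], -0.5625],
    [[0.4955, -0.3213, 0.001], -0.5625],
    [[0.4955, -0.3213, 0.001], -0.5625],
    [[0.4955, -0.3213, 0.001], -0.5625],
    [[0.4955, -0.3213, 0.001], -0.5625],
    [[0.4955, -0.3213, 0.001], -0.5625],
    [[0.4955, -0.3213, 0.001], -0.5625],
    [[0.4955, -0.3213, 0.001], -0.5625],
    [[0.4955, -0.3213, 0.001], -0.5625],
    [[0.4955, -0.3213, 0.001], -0.5625],
    [[0.4955, -0.3213, 0.001], -0.5625],
    [[0.4955, -0.3213, 0.001], -0.5625],
  ],
  gripper=80,
  newtons=25,
)

```text
clock: 2.43
tool_pos: [0.4589, -0.2736, 0.2599]
eef_rot: [0.768, 0.64, -0.001, 0.0]
contact_force: [-0.5, 0.2, -1.4]
opening: 0.907
```

```bash
python3 - <<'E'
from h import *
print(get_state())
goto(.461,-.272,.133,-10.5)
t=snap('top','top1');s=snap('side','side1')
cv2.imwrite('pics/d1.png',np.hstack([cv2.resize(t[190:270,320:430,::-1],(400,290)),cv2.resize(s[230:380,230:360,::-1],(340,392))[:290]]))
E
```

```text
{'clock': 2.4333, 'q': array([ 0.74718756,  0.60183287, -0.48182453,  1.83121263,  0.37574946,
        0.80034629, -0.10902108]), 'qd': array([-0.00026226,  0.00043909, -0.00607116, -0.00144362, -0.00201773,
       -0.00203181, -0.00041361]), 'joint_torque': array([-3.22685251e-01, -4.50791287e+01, -4.17600051e+00, -1.32194388e+01,
       -5.27737685e-02,  5.04255906e-03,  2.67942662e-03]), 'tool_pos': array([ 0.45886411, -0.27358472,  0.25986175]), 'eef_rot': array([ 7.68100855e-01,  6.40328622e-01, -5.75694577e-04,  2.76520864e-05]), 'contact_force': array([-0.45611396,  0.20808688, -1.35829939]), 'moment': array([-0.06789588, -0.03775519,  0.01323053]), 'opening': 0.906669843278972}
clock 2.4333 ty -10.37 shift [0.0027 0.0025 0.1691] turn 0.0012 dist 0.1268896296122228 deg -0.13265428437858873
```

View pics/d1.png

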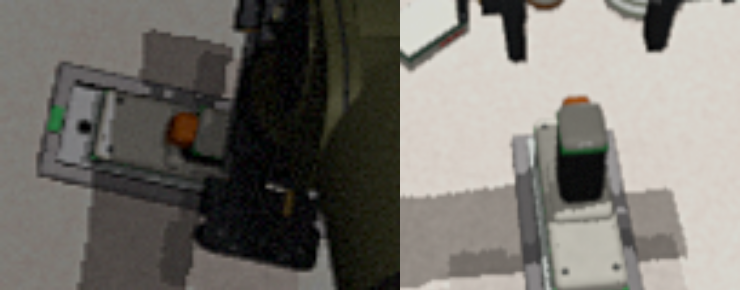

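The gripper is above the capper with a finger either side of the black grip across its narrow side. In the side crop the fingers are at the top, about columns 515 and 655. Next I go down.

jog_arm(
  rows=[
    [[0.0027, 0.0025, 0.03], 0],
    [[0.0027, 0.0025, 0.06], 0],
    [[0.0027, 0.0025, 0.09], 0],
    [[0.0027, 0.0025, 0.12], 0],
    [[0.0027, 0.0025, 0.145], 0],
    [[0.0027, 0.0025, 0.16], 0],
    [[0.0027, 0.0025, 0.169], 0],
    [[0.0027, 0.0025, 0.169], 0],
    [[0.0027, 0.0025, 0.169], 0],
    [[0.0027, 0.0025, 0.169], 0],
  ],
)

```text
clock: 3.37
tool_pos: [0.4627, -0.2707, 0.134]
eef_rot: [0.767, 0.641, 0.0, 0.001]
contact_force: [0.3, -0.6, 0.2]
opening: 0.905
```

```bash
python3 - <<'E'
from h import *
print(get_state()['contact_force'])
goto(.461,-.272,.133,-10.5)
s=snap('side','side2')
cv2.imwrite('pics/d2.png',cv2.resize(s[210:380,220:370,::-1],(600,600)))
E
```

```text
[ 0.28436478 -0.59739582  0.16130395]
clock 3.3667 ty -10.22 shift [-0.0021 -0.0019  0.0014] turn 0.0024 dist 0.0023556915060236896 deg -0.27900805551144003
```

View pics/d2.png

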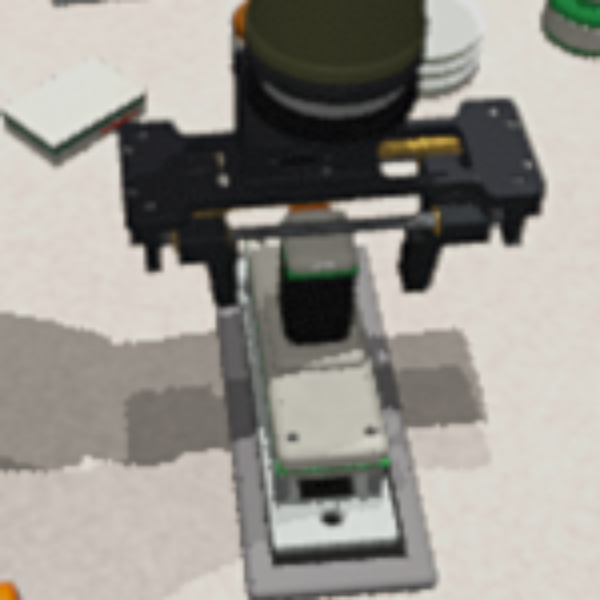

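jog_arm(
  rows=[
    [[-0.002, -0.0016, 0.0013], 0.0],
    [[-0.002, -0.0016, 0.0013], 0.0],
    [[-0.002, -0.0016, 0.0013], 0.0],
    [[-0.002, -0.0016, 0.0013], 0.0],
    [[-0.002, -0.0016, 0.0013], 0.0],
    [[-0.002, -0.0016, 0.0013], 0.0],
    [[-0.002, -0.0016, 0.0013], 0.0],
    [[-0.002, -0.0016, 0.0013], 0.0],
    [[-0.002, -0.0016, 0.0013], 0.0],
    [[-0.002, -0.0016, 0.0013], 0.0],
  ],
  gripper=25,
  newtons=35,
)

```text
clock: 4.25
tool_pos: [0.4607, -0.2716, 0.1322]
eef_rot: [0.767, 0.642, -0.0, -0.0]
contact_force: [0.3, -0.7, -0.3]
opening: 0.385
```

```bash
python3 - <<'E'
from h import *
s=get_state();print(s['contact_force'],s['opening']*88.1,s['tool_pos'])
goto(.461,-.272,.133,-10.5)
E
```

```text
[ 0.28065308 -0.66627006 -0.32240876] 33.89054562003647 [ 0.46071822 -0.27157745  0.13222516]
clock 4.25 ty -10.19 shift [-0.0005  0.0005 -0.001 ] turn 0.0027 dist 0.0009264550068857734 deg -0.31025560736165403
```

jog_arm(
  rows=[
    [[0, 0, -0.01], 0],
    [[0, 0, -0.03], 0],
    [[0, 0, -0.06], 0],
    [[0, 0, -0.09], 0],
    [[0, 0, -0.12], 0],
    [[0, 0, -0.15], 0],
    [[0, 0, -0.1733], 0],
    [[0, 0, -0.1733], 0],
    [[0, 0, -0.1733], 0],
  ],
)

```text
clock: 5.0
tool_pos: [0.4605, -0.2717, 0.2624]
eef_rot: [0.767, 0.641, -0.0, 0.0]
contact_force: [-0.2, -0.2, -5.4]
opening: 0.384
```

```bash
python3 - <<'E'
from h import *
s=get_state();print(s['contact_force'],s['moment'],s['opening']*88.1,s['tool_pos'])
goto(.458,.240,.262,-7)
s=snap('side','side3')
cv2.imwrite('pics/d3.png',cv2.resize(s[170:380,200:390,::-1],(540,597)))
E
```

```text
[-0.18098486 -0.19712214 -5.40160099] [-0.06445164 -0.07036923  0.02452058] 33.79716004807484 [ 0.46047664 -0.27167381  0.26235517]
clock 5.0 ty -10.21 shift [ 6.708e-01 -1.242e-01  2.000e-04] turn -0.028 dist 0.5116799300573469 deg 3.214292492104562
```

View pics/d3.png

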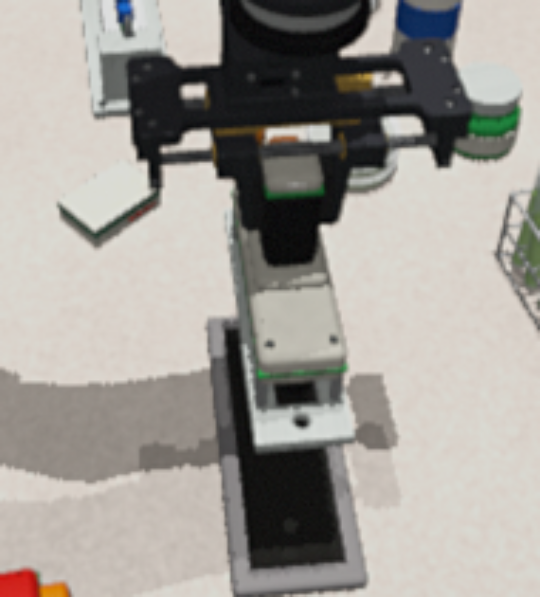

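jog_arm(
  rows=[
    [[0.0134, -0.0025, 0], 0],
    [[0.0402, -0.0074, 0], -0.002],
    [[0.0805, -0.0149, 0], -0.004],
    [[0.1208, -0.0224, 0], -0.006],
    [[0.161, -0.0298, 0], -0.008],
    [[0.2013, -0.0373, 0], -0.01],
    [[0.2416, -0.0447, 0], -0.012],
    [[0.2818, -0.0522, 0], -0.014],
    [[0.322, -0.0596, 0], -0.016],
    [[0.3623, -0.0671, 0], -0.018],
    [[0.4026, -0.0745, 0], -0.02],
    [[0.4429, -0.082, 0], -0.022],
    [[0.4831, -0.0894, 0], -0.024],
    [[0.5234, -0.0969, 0], -0.026],
    [[0.5636, -0.1043, 0], -0.028],
    [[0.604, -0.1118, 0], -0.028],
    [[0.6375, -0.118, 0], -0.028],
    [[0.6576, -0.1217, 0], -0.028],
    [[0.671, -0.1242, 0], -0.028],
    [[0.671, -0.1242, 0], -0.028],
  ],
)

```text
clock: 6.72
tool_pos: [0.4567, 0.2431, 0.2613]
eef_rot: [0.747, 0.664, -0.0, -0.001]
contact_force: [0.2, 0.8, -4.3]
opening: 0.385
```

jog_arm(
  rows=[
    [[0, 0, 0], 0],
    [[0, 0, 0], 0],
  ],
)

```text
clock: 6.88
tool_pos: [0.4579, 0.238, 0.2615]
eef_rot: [0.749, 0.662, -0.002, 0.001]
contact_force: [0.2, -0.6, -5.1]
opening: 0.381
```

```bash
python3 - <<'E'
from h import *
s=get_state();print(s['contact_force'],s['moment'],s['opening']*88.1,s['tool_pos'],s['q'])
goto(.458,.240,.262,-7)
t=snap('top','top4')
s=snap('side','side4')
cv2.imwrite('pics/d4.png',cv2.resize(s[75:240,170:320,::-1],(546,600),interpolation=cv2.INTER_CUBIC))
cv2.imwrite('pics/d4t.png',cv2.resize(t[180:270,130:260,::-1],(780,540),interpolation=cv2.INTER_CUBIC))
E
```

```text
[ 0.19456431 -0.61510894 -5.08770852] [-0.07858542 -0.1035282   0.01591241] 33.574639672598806 [0.45788427 0.23804292 0.2614672 ] [-0.28516538  0.57335022 -0.45243522  1.87964162  0.349518    0.77000738
 -1.05326191]
clock 6.8833 ty -7.09 shift [ 0.0026 -0.0002 -0.0007] turn -0.0008 dist 0.0020316030638014137 deg 0.09152899690474214
```

View pics/d4.png

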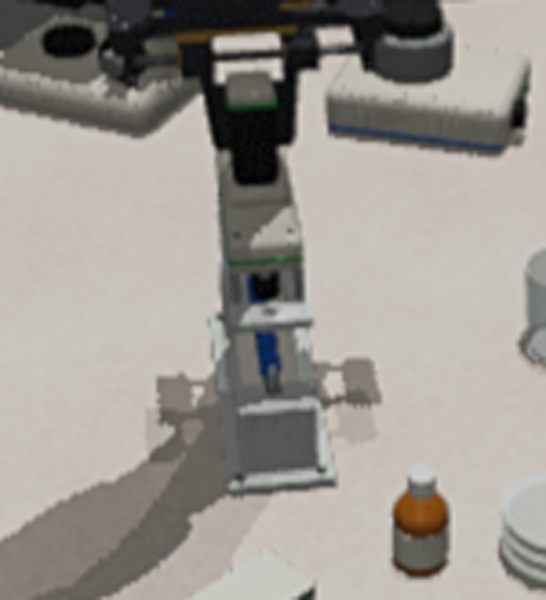

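View pics/d4t.png

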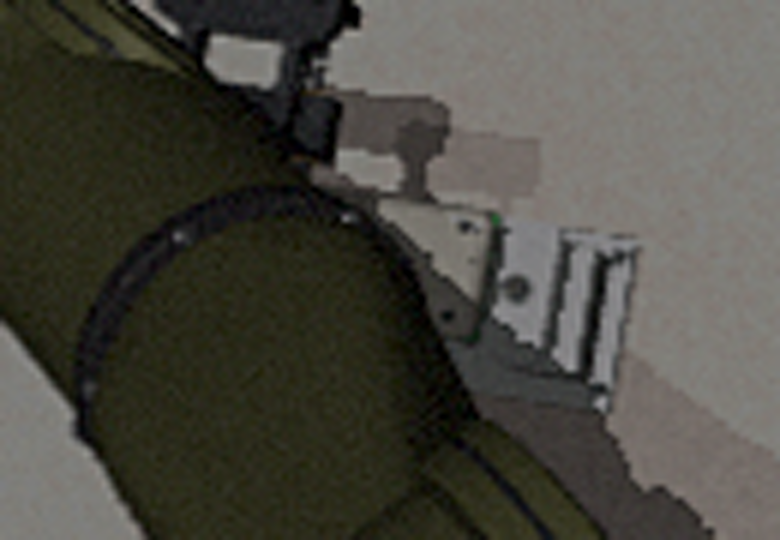

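```bash
python3 - <<'E'
from h import *
s=get_state();print(s['tool_pos'])
z=s['tool_pos'][2]-.1202+.008
a=at_z('top',180+288/6-.42,130+517/6-.42,z);b=at_z('side',75+311/3.64-.4,170+269/3.64-.4,z)
print(a,b,tri((180+288/6-.42,130+517/6-.42),(75+311/3.64-.4,170+269/3.64-.4)))
M=Rn.from_quat(s['eef_rot']).as_matrix()
cx=-M[:,0] if M[1,0]<0 else M[:,0]
print('capper x',cx,'center est',(a+.085*cx),(b+.085*cx), 'tcp',s['tool_pos'])
# reference: pins from pic0
print('pin_b target', .458-.085*np.cos(np.radians(83)), .240-.085*np.sin(np.radians(83)))
E
```

```text
[0.45827935 0.23819139 0.26186032]
[0.4474945  0.15249823 0.14966032] [0.44795988 0.15407053 0.14966032] (array([0.44751184, 0.1523081 , 0.15086077]), np.float64(0.0002392236985584659))
capper x [ 0.12410757  0.99226683 -0.00195959] center est [0.45804364 0.23684092 0.14949375] [0.45850902 0.23841322 0.14949375] tcp [0.45827935 0.23819139 0.26186032]
pin_b target 0.4476411058105625 0.15563357711048761
```

jog_arm(
  rows=[
    [[0.0034, -0.0002, 0.01], 0],
    [[0.0034, -0.0002, 0.025], 0],
    [[0.0034, -0.0002, 0.04], 0],
    [[0.0034, -0.0002, 0.05], 0],
    [[0.0034, -0.0002, 0.055], 0],
    [[0.0034, -0.0002, 0.055], 0],
    [[0.0034, -0.0002, 0.055], 0],
    [[0.0034, -0.0002, 0.055], 0],
  ],
)

```text
clock: 7.65
tool_pos: [0.4587, 0.243, 0.2214]
eef_rot: [0.749, 0.663, 0.001, 0.0]
contact_force: [0.6, -1.0, -4.6]
opening: 0.386
```

```bash
python3 - <<'E'
from h import *
s=get_state();print(s['contact_force'],s['moment'],s['opening']*88.1,s['tool_pos'])
goto(.458,.2405,.220,-7)
t=snap('top','top5')
s=snap('side','side5')
cv2.imwrite('pics/d5.png',cv2.resize(s[110:220,200:300,::-1],(545,600),interpolation=cv2.INTER_CUBIC))
cv2.imwrite('pics/d5t.png',cv2.resize(t[195:255,190:255,::-1],(650,600),interpolation=cv2.INTER_CUBIC))
E
```

```text
[ 0.55516693 -1.04349608 -4.59287866] [ 0.00080838 -0.11491857 -0.01969128] 33.978229925582696 [0.45870115 0.24296708 0.22138761]
clock 7.65 ty -7.0 shift [-0.0034 -0.0005  0.0018] turn 0.0 dist 0.0029160816987101623 deg -0.00212462126603441
```

View pics/d5.png

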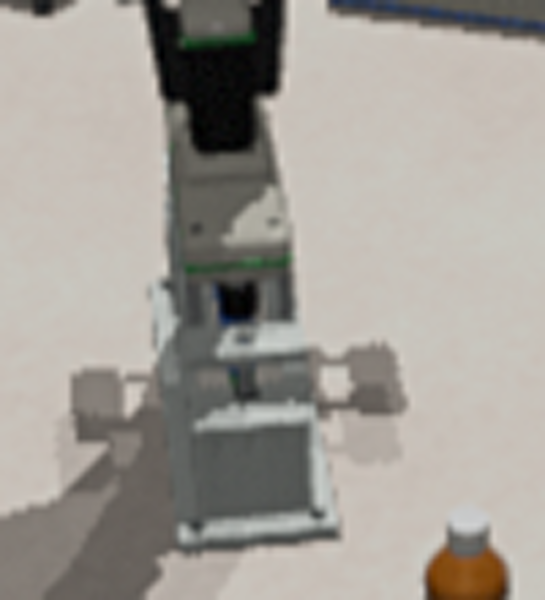

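View pics/d5t.png

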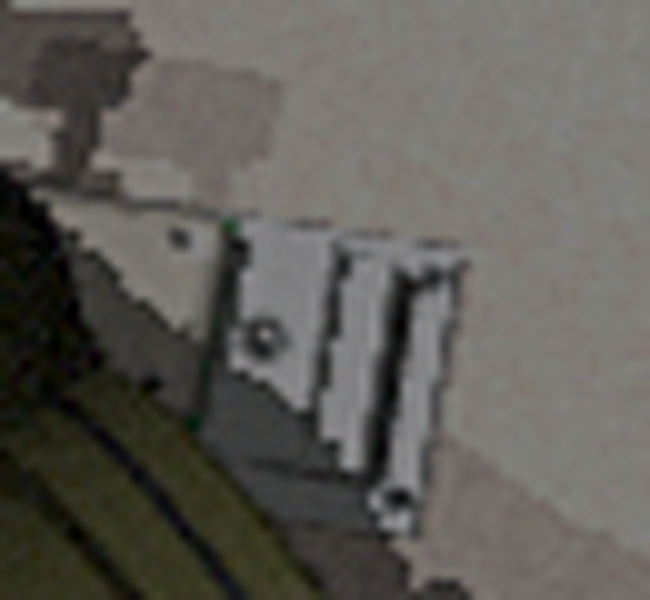

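```bash
python3 - <<'E'
from h import *
s=get_state();print(s['tool_pos'])
z=s['tool_pos'][2]-.1202+.008
print('hole',at_z('top',195+338/10-.45,190+265/10-.45,z),at_z('side',110+338/5.45-.4,200+245/5.45-.4,z))
print('pin',at_z('top',195+336/10-.45,190+265/10-.45,.096))
print(mark_of('pin_b','top')[:3])
im=cv2.imread('pics/top5.png');cv2.imwrite('pics/e5.png',cv2.resize(im[222:236,208:224],(800,700),interpolation=cv2.INTER_NEAREST))
E
```

```text
[0.45865625 0.24295583 0.22145713]
hole [0.44888096 0.15746918 0.10925713] [0.44950717 0.15765835 0.10925713]
pin [0.4505193  0.15941118 0.096     ]
[{'pixel': [228.3, 215.7], 'p': 0.73}]
```

View pics/e5.png

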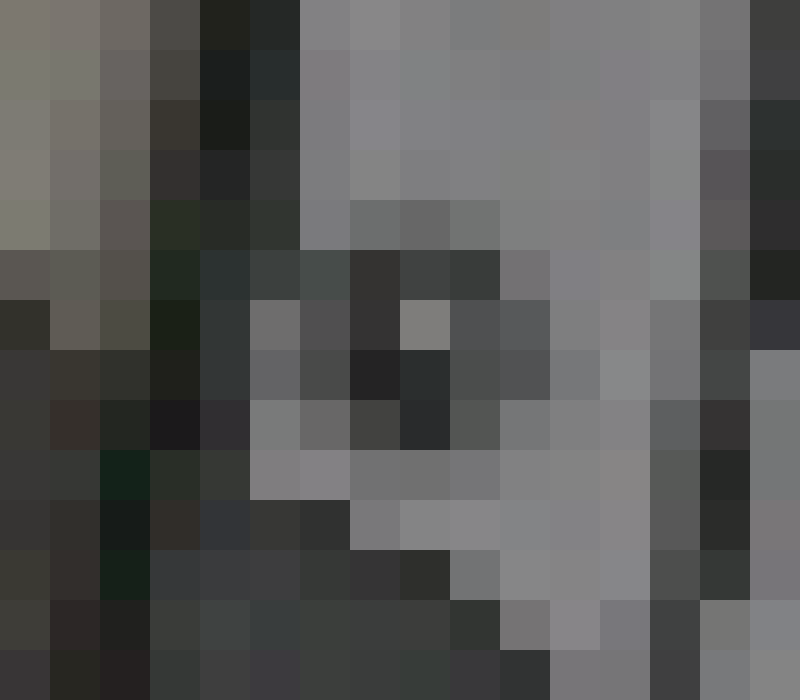

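jog_arm(
  rows=[
    [[0, 0, 0.004], 0],
    [[0, 0, 0.008], 0],
    [[0, 0, 0.012], 0],
    [[0, 0, 0.016], 0],
    [[0, 0, 0.016], 0],
    [[0, 0, 0.016], 0],
  ],
)

```text
clock: 8.3
tool_pos: [0.4581, 0.2425, 0.2086]
eef_rot: [0.749, 0.663, -0.0, 0.0]
contact_force: [-1.0, -1.0, -6.4]
opening: 0.384
```

```bash
python3 - <<'E'
from h import *
s=get_state();print(s['contact_force'],s['moment'],s['opening']*88.1,s['tool_pos'])
E
```

```text
[-0.98709793 -1.01371015 -6.43670162] [-0.15116535  0.07282981  0.00280005] 33.81024118601924 [0.45812541 0.24254371 0.20859987]
```

jog_arm(
  rows=[
    [[0, 0, 0.003], 0],
    [[0, 0, 0.006], 0],
    [[0, 0, 0.009], 0],
    [[0, 0, 0.012], 0],
    [[0, 0, 0.014], 0],
    [[0, 0, 0.014], 0],
  ],
)

```text
clock: 8.8
tool_pos: [0.4581, 0.2425, 0.198]
eef_rot: [0.749, 0.663, -0.0, -0.0]
contact_force: [-1.3, -0.1, -6.0]
opening: 0.386
```

```bash
python3 - <<'E'
from h import *
s=get_state();print(s['contact_force'],s['moment'],s['opening']*88.1,s['tool_pos'])
t=snap('top','top6')
s=snap('side','side6')
cv2.imwrite('pics/d6.png',cv2.resize(s[110:220,200:300,::-1],(545,600),interpolation=cv2.INTER_CUBIC))
cv2.imwrite('pics/d6t.png',cv2.resize(t[195:255,190:255,::-1],(650,600),interpolation=cv2.INTER_CUBIC))
E
```

```text
[-1.26859413 -0.13566002 -6.04572892] [-0.32576596  0.22427556  0.06972035] 33.98415985491656 [0.45814262 0.24254696 0.19800902]
```

View pics/d6.png

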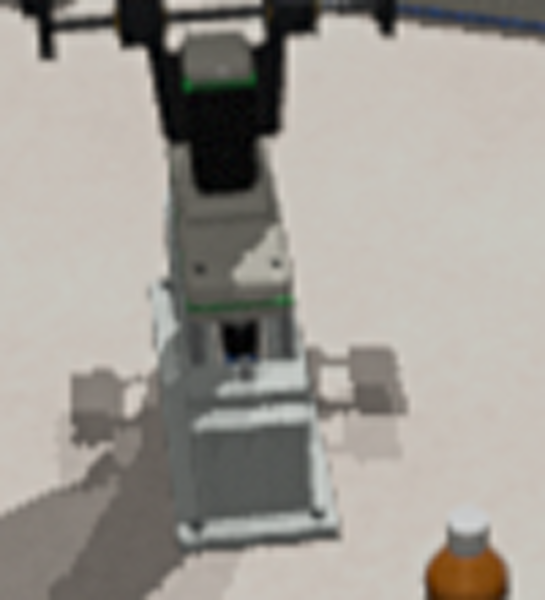

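View pics/d6t.png

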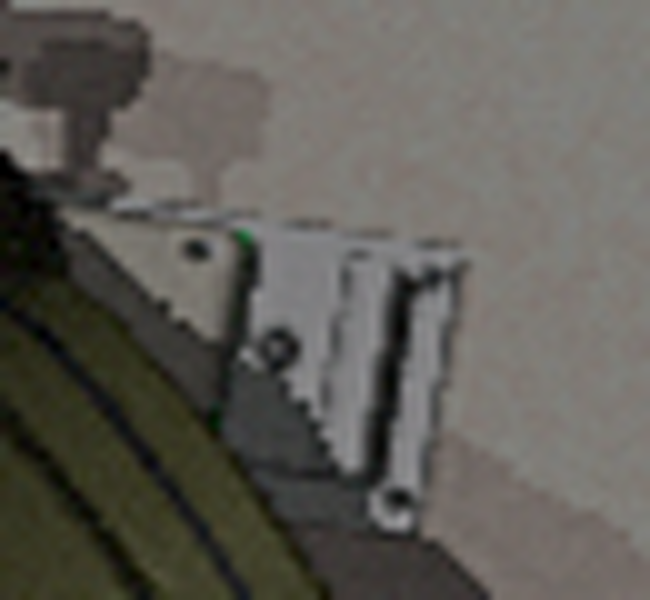

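The pin tip shows through the hole in both views, and the plate is about 3 mm above the shoulder. I'll lower the rest gently.

jog_arm(
  rows=[
    [[0, 0, 0.001], 0],
    [[0, 0, 0.002], 0],
    [[0, 0, 0.003], 0],
    [[0, 0, 0.0036], 0],
    [[0, 0, 0.0036], 0],
    [[0, 0, 0.0036], 0],
  ],
)

```text
clock: 9.4
tool_pos: [0.4582, 0.2426, 0.1957]
eef_rot: [0.749, 0.663, -0.0, 0.0]
contact_force: [-1.3, -2.1, -3.8]
opening: 0.381
```

```bash
python3 - <<'E'
from h import *
s=get_state();print(s['contact_force'],s['moment'],s['opening']*88.1,s['tool_pos'],s['eef_rot'])
E
```

```text
[-1.30866515 -2.1228848  -3.76800558] [-0.49322705  0.44296307  0.13257617] 33.54546739179474 [0.45820091 0.24255819 0.19567915] [ 7.48891037e-01  6.62693104e-01 -2.47116197e-04  5.44057167e-05]
```

jog_arm(
  rows=[
    [[-0.001, -0.0005, 0], 0],
    [[-0.0017, -0.0008, 0.0005], 0],
    [[-0.0017, -0.0008, 0.001], 0],
    [[-0.0017, -0.0008, 0.0015], 0],
    [[-0.0017, -0.0008, 0.0015], 0],
    [[-0.0017, -0.0008, 0.0015], 0],
  ],
)

```text
clock: 9.9
tool_pos: [0.458, 0.2422, 0.1952]
eef_rot: [0.749, 0.663, 0.001, 0.0]
contact_force: [-1.6, 0.5, 2.6]
opening: 0.378
```

```bash
python3 - <<'E'
from h import *
s=get_state();print(s['contact_force'],s['moment'],s['opening']*88.1,s['tool_pos'],s['eef_rot'])
E
```

```text
[-1.59046162  0.51110801  2.59991719] [-0.22419034  0.37859399  0.06923854] 33.285435139732414 [0.45801044 0.242208   0.195216  ] [7.48838241e-01 6.62752191e-01 9.06014897e-04 2.83220674e-06]
```

jog_arm(
  rows=[
    [[0, -0.0007, 0.0007], 0],
    [[0, -0.0014, 0.0014], 0],
    [[0, -0.0014, 0.0014], 0],
    [[0, -0.0014, 0.0014], 0],
  ],
)

```text
clock: 10.23
tool_pos: [0.4579, 0.2422, 0.1952]
eef_rot: [0.749, 0.663, 0.002, 0.001]
contact_force: [-0.7, -1.6, 10.8]
opening: 0.382
```

```bash
python3 - <<'E'
from h import *
s=get_state();print(s['contact_force'],s['moment'],s['opening']*88.1,s['tool_pos'],s['eef_rot'])
t=snap('top','top7')
s=snap('side','side7')
cv2.imwrite('pics/d7.png',cv2.resize(s[110:220,200:300,::-1],(545,600),interpolation=cv2.INTER_CUBIC))
E
```

```text
[-0.74752811 -1.59676546 10.76941015] [-0.53064426  0.62990119  0.08903474] 33.64309784024602 [0.45785812 0.2422098  0.19519224] [7.49030394e-01 6.62532975e-01 1.74771940e-03 6.86308423e-04]
```

View pics/d7.png

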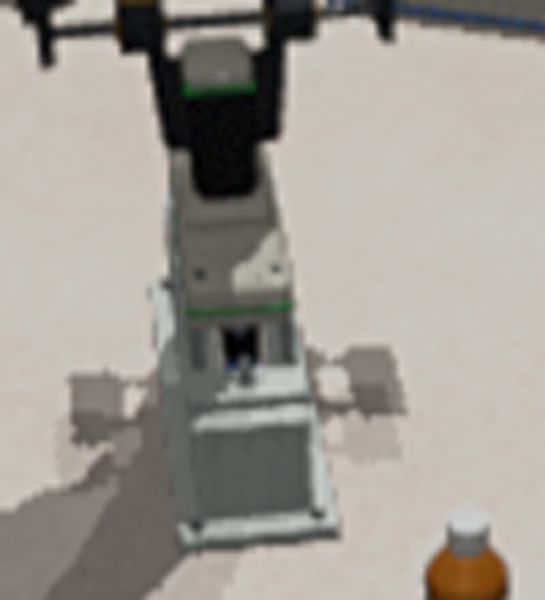

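The plate now rests on the shoulder. With 8 N more down force the height did not change, staying at 0.1952, and the pin stands through the plate. I'll ease off and let go.

jog_arm(
  rows=[
    [[0, 0.0007, -0.0018], 0],
    [[0, 0.0007, -0.0018], 0],
    [[0, 0.0007, -0.0018], 0],
  ],
)

```text
clock: 10.58
tool_pos: [0.4578, 0.2418, 0.1952]
eef_rot: [0.749, 0.663, 0.001, 0.0]
contact_force: [0.8, 0.2, 1.2]
opening: 0.381
```

jog_arm(
  rows=[
    [[0, 0, 0], 0],
    [[0, 0, 0], 0],
    [[0, 0, 0], 0],
    [[0, 0, 0], 0],
    [[0, 0, 0], 0],
    [[0, 0, 0], 0],
    [[0, 0, 0], 0],
  ],
  gripper=80,
)

```text
clock: 11.17
tool_pos: [0.4571, 0.2416, 0.1949]
eef_rot: [0.749, 0.663, 0.0, 0.0]
contact_force: [-0.1, -1.3, 0.3]
opening: 0.886
```

```bash
python3 - <<'E'
from h import *
s=get_state();print(s['contact_force'],s['moment'],s['opening']*88.1,s['tool_pos'],s['eef_rot'])
E
```

```text
[-0.13725984 -1.25911936  0.28535824] [ 0.01054099 -0.08359498  0.02744432] 78.0748778927813 [0.45707728 0.24163797 0.19491392] [7.48872150e-01 6.62714496e-01 1.72651125e-05 1.81252726e-05]
```

jog_arm(
  rows=[
    [[0, 0, -0.03], 0],
    [[0, 0, -0.07], 0],
    [[0, 0, -0.1], -0.06],
    [[0, 0, -0.1], -0.12],
    [[0, 0, -0.1], -0.18],
    [[0, 0, -0.1], -0.24],
    [[0, 0, -0.1], -0.3],
    [[0, 0, -0.1], -0.36],
    [[0, 0, -0.1], -0.42],
    [[0, 0, -0.1], -0.48],
    [[0, 0, -0.1], -0.54],
    [[0, 0, -0.1], -0.6],
    [[0, 0, -0.1], -0.66],
    [[0, 0, -0.1], -0.72],
    [[0, 0, -0.1], -0.785],
    [[0, 0, -0.1], -0.785],
    [[0, 0, -0.1], -0.785],
    [[0, 0, -0.1], -0.785],
  ],
  gripper=80,
)

```text
clock: 12.67
tool_pos: [0.4571, 0.2416, 0.2699]
eef_rot: [0.063, 0.998, -0.0, -0.0]
contact_force: [0.4, 0.2, -0.3]
opening: 0.907
```

```bash
python3 - <<'E'
from h import *
s=get_state();print(s['contact_force'],s['opening']*88.1,s['tool_pos'],s['q'])
u=np.array([np.cos(np.radians(83)),np.sin(np.radians(83))])
c=np.array([.4578,.242]);g=c+.008*u;print(g)
goto(g[0],g[1],.197,83)
t=snap('top','top8')
s=snap('side','side8')
cv2.imwrite('pics/d8.png',cv2.resize(s[60:220,180:320,::-1],(525,600),interpolation=cv2.INTER_CUBIC))
cv2.imwrite('pics/d8t.png',cv2.resize(t[180:270,130:260,::-1],(780,540),interpolation=cv2.INTER_CUBIC))
for p in [(*c,.224),(*(c+.035*u),.193)]: print(proj('side',p),proj('top',p))
E
```

```text
[ 0.43171426  0.20370731 -0.26668541] 79.88595120806045 [0.45708656 0.24155321 0.26987665] [-0.03363086  0.66851735 -0.91152075  1.85671799  0.64900296  0.94529715
  0.2015107 ]
[0.45877495 0.24994037]
clock 12.6667 ty 82.79 shift [-0.0008  0.0114  0.0972] turn -0.0019 dist 0.07337711454106763 deg 0.21453998739633562
[np.float64(118.91407515446227), np.float64(238.53143553066724)] [np.float64(219.6964132572038), np.float64(174.96114537152653)]
[np.float64(122.9012795453269), np.float64(238.1162408776425)] [np.float64(218.919344778553), np.float64(163.95506712290154)]
```

View pics/d8.png

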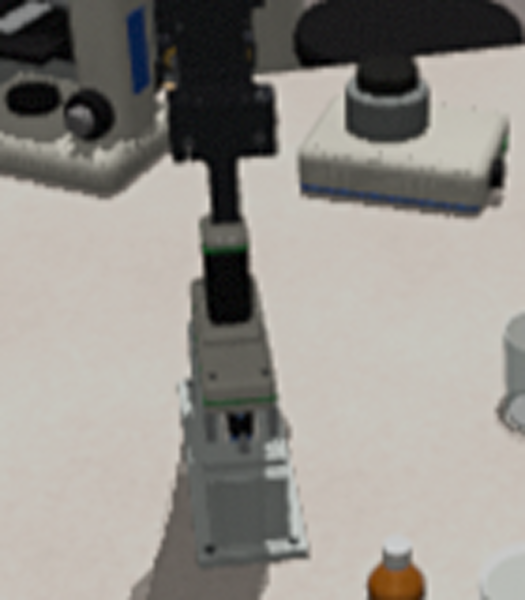

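View pics/d8t.png

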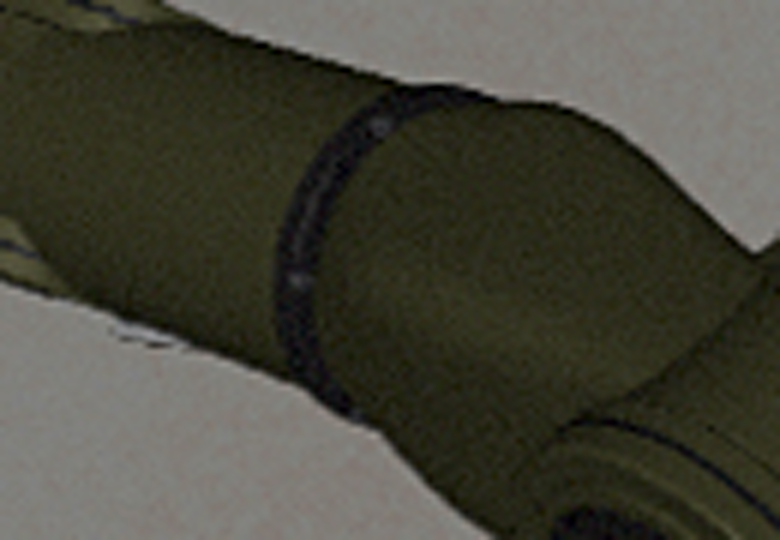

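jog_arm(
  rows=[
    [[-0.0005, 0.0114, 0.005], -0.002],
    [[-0.0005, 0.0114, 0.02], -0.002],
    [[-0.0005, 0.0114, 0.04], -0.002],
    [[-0.0005, 0.0114, 0.06], -0.002],
    [[-0.0005, 0.0114, 0.08], -0.002],
    [[-0.0005, 0.0114, 0.092], -0.002],
    [[-0.0005, 0.0114, 0.0972], -0.002],
    [[-0.0005, 0.0114, 0.0972], -0.002],
    [[-0.0005, 0.0114, 0.0972], -0.002],
  ],
)

```text
clock: 13.52
tool_pos: [0.4585, 0.2505, 0.1972]
eef_rot: [0.059, 0.998, 0.0, 0.0]
contact_force: [0.5, 0.2, 0.2]
opening: 0.909
```

```bash
python3 - <<'E'
from h import *
s=get_state();print(s['contact_force'],s['opening']*88.1,s['tool_pos'])
goto(.4588,.25,.197,83)
t=snap('top','top9')
s=snap('side','side9')
cv2.imwrite('pics/d9.png',cv2.resize(s[75:195,190:290,::-1],(500,600),interpolation=cv2.INTER_CUBIC))
E
```

```text
[0.47292712 0.24905921 0.15041495] 80.0811226399103 [0.45853458 0.25048186 0.19716841]
clock 13.5167 ty 83.21 shift [-0.0004 -0.0006  0.0002] turn 0.0018 dist 0.0005753265179569765 deg -0.20736790956112827
```

View pics/d9.png

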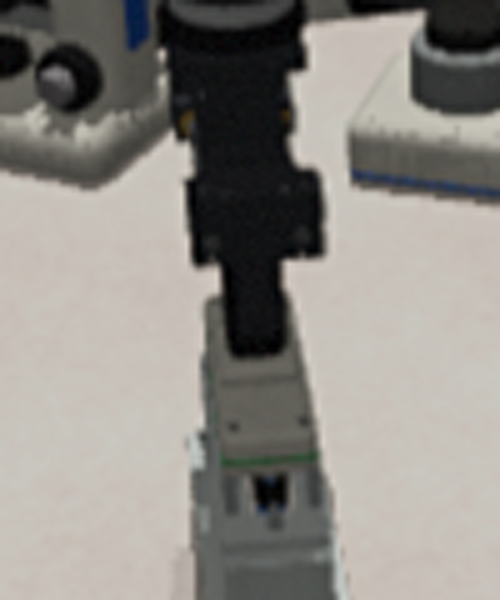

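jog_arm(
  rows=[
    [[0, 0, 0], 0],
    [[0, 0, 0], 0],
    [[0, 0, 0], 0],
    [[0, 0, 0], 0],
    [[0, 0, 0], 0],
    [[0, 0, 0], 0],
    [[0, 0, 0], 0],
  ],
  gripper=57,
  newtons=18,
)

```text
clock: 14.2
tool_pos: [0.4585, 0.25, 0.197]
eef_rot: [0.059, 0.998, -0.0, 0.0]
contact_force: [-0.8, -0.1, 0.0]
opening: 0.648
```

jog_arm(
  rows=[
    [[0, 0, 0], 0],
    [[0, 0, 0], 0],
    [[0, 0, 0], 0],
  ],
  gripper=55,
)

```text
clock: 14.45
tool_pos: [0.4585, 0.2499, 0.197]
eef_rot: [0.059, 0.998, -0.0, 0.0]
contact_force: [0.2, 0.3, -0.7]
opening: 0.622
```

jog_arm(
  rows=[
    [[0, 0, 0], 0],
    [[0, 0, 0], 0],
    [[0, 0, 0], 0],
  ],
  gripper=53,
)

```text
clock: 14.7
tool_pos: [0.4584, 0.249, 0.1969]
eef_rot: [0.06, 0.998, -0.001, -0.0]
contact_force: [-1.2, -3.5, 2.8]
opening: 0.605
```

```bash
python3 - <<'E'
from h import *
s=get_state();print(s['contact_force'],s['moment'],s['opening']*88.1,s['tool_pos'])
E
```

```text
[-1.22704387 -3.51728983  2.76517202] [-0.63136102 -0.00348331 -0.03789758] 53.3251133069995 [0.45839029 0.24903154 0.1969374 ]
```

jog_arm(
  rows=[
    [[0, -0.002, 0], 0],
    [[0, -0.002, 0], 0],
    [[0, -0.002, 0], 0],
  ],
)

```text
clock: 14.95
tool_pos: [0.4584, 0.249, 0.197]
eef_rot: [0.059, 0.998, 0.0, 0.0]
contact_force: [-0.1, -0.4, 0.3]
opening: 0.599
```

```bash
python3 - <<'E'
from h import *
s=get_state();print(s['contact_force'],s['moment'],s['opening']*88.1,s['tool_pos'])
E
```

```text
[-0.08114776 -0.36863234  0.28701878] [-0.08834264 -0.1451743   0.07912185] 52.800575810711365 [0.45837385 0.24896739 0.19702614]
```

jog_arm(
  rows=[
    [[0, -0.001, 0], 0],
    [[0, -0.002, 0], 0],
    [[0, -0.002, 0], 0],
  ],
  gripper=50,
)

```text
clock: 15.2
tool_pos: [0.4582, 0.2475, 0.197]
eef_rot: [0.059, 0.998, 0.001, 0.0]
contact_force: [0.6, 0.3, -0.8]
opening: 0.571
```

```bash
python3 - <<'E'
from h import *
s=get_state();print(s['contact_force'],s['moment'],s['opening']*88.1,s['tool_pos'])
E
```

```text
[ 0.62176616  0.30513686 -0.80694263] [ 0.08834695 -0.18069763 -0.03162875] 50.30856462915284 [0.45816745 0.24751203 0.19704188]
```

jog_arm(
  rows=[
    [[0, -0.001, 0], 0],
    [[0, -0.002, 0], 0],
    [[0, -0.002, 0], 0],
    [[0, -0.002, 0], 0],
  ],
  gripper=47,
)

```text
clock: 15.53
tool_pos: [0.458, 0.2461, 0.197]
eef_rot: [0.059, 0.998, 0.0, 0.0]
contact_force: [0.6, 1.0, -1.7]
opening: 0.537
```

```bash
python3 - <<'E'
from h import *
s=get_state();print(s['contact_force'],s['moment'],s['opening']*88.1,s['tool_pos'])
E
```

```text
[ 0.61536566  0.96370448 -1.690534  ] [ 0.29728195 -0.2206835   0.02070523] 47.279782223349315 [0.4579688  0.2460538  0.19700904]
```

jog_arm(
  rows=[
    [[0, -0.0005, 0], 0],
    [[0, -0.0012, 0], 0],
    [[0, -0.0018, 0], 0],
    [[0, -0.0018, 0], 0],
    [[0, -0.0018, 0], 0],
  ],
  gripper=41,
  newtons=20,
)

```text
clock: 15.95
tool_pos: [0.4578, 0.2439, 0.197]
eef_rot: [0.059, 0.998, -0.0, -0.0]
contact_force: [-0.4, -1.7, 0.6]
opening: 0.482
```

```bash
python3 - <<'E'
from h import *
s=get_state();print(s['contact_force'],s['moment'],s['opening']*88.1,s['tool_pos'])
s=snap('side','side10')
cv2.imwrite('pics/d10.png',cv2.resize(s[75:195,190:290,::-1],(500,600),interpolation=cv2.INTER_CUBIC))
E
```

```text
[-0.35998683 -1.65988351  0.61467738] [-0.2780572  -0.04538278  0.01256885] 42.482131112806485 [0.45775817 0.24389961 0.1969823 ]
```

View pics/d10.png

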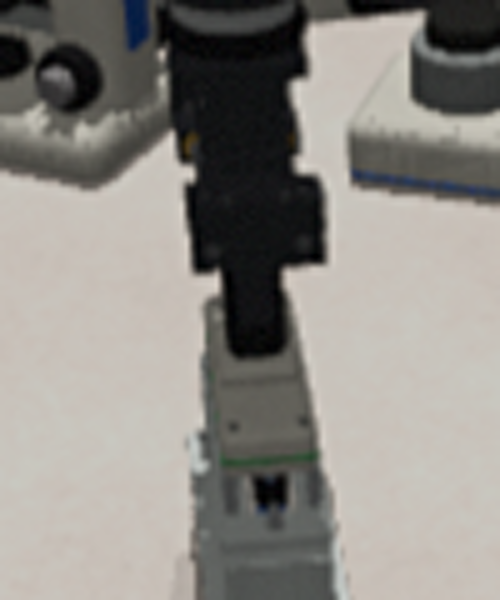

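The fingers are at the stop, with 42.5 mm measured against 43 mm nominal, and the capper has not moved. I'll hold for about a second.

jog_arm(
  rows=[
    [[0, 0, 0], 0],
    [[0, 0, 0], 0],
    [[0, 0, 0], 0],
    [[0, 0, 0], 0],
    [[0, 0, 0], 0],
    [[0, 0, 0], 0],
    [[0, 0, 0], 0],
    [[0, 0, 0], 0],
    [[0, 0, 0], 0],
    [[0, 0, 0], 0],
    [[0, 0, 0], 0],
  ],
)

```text
clock: 16.92
tool_pos: [0.4577, 0.244, 0.197]
eef_rot: [0.059, 0.998, -0.0, -0.0]
contact_force: [-1.2, -4.2, 1.5]
opening: 0.481
```

```bash
python3 - <<'E'
from h import *
s=get_state();print(s['contact_force'],s['moment'],s['opening']*88.1,s['tool_pos'])
E
```

```text
[-1.20621537 -4.20556107  1.47349709] [-0.71292084  0.11979625  0.00520287] 42.41862243532391 [0.45773697 0.24395188 0.19696138]
```

jog_arm(
  rows=[
    [[0, 0.001, 0], 0],
    [[0, 0.002, 0], 0],
    [[0, 0.003, 0], 0],
    [[0, 0.003, 0], 0],
  ],
  gripper=47,
)

```text
clock: 17.25
tool_pos: [0.458, 0.2462, 0.197]
eef_rot: [0.059, 0.998, -0.0, -0.0]
contact_force: [-0.5, -3.6, 1.8]
opening: 0.535
```

jog_arm(
  rows=[
    [[0, 0.001, 0], 0],
    [[0, 0.002, 0], 0],
    [[0, 0.002, 0], 0],
  ],
  gripper=50,
)

```text
clock: 17.5
tool_pos: [0.4582, 0.2476, 0.197]
eef_rot: [0.059, 0.998, -0.0, -0.0]
contact_force: [-1.5, -3.8, 1.6]
opening: 0.563
```

jog_arm(
  rows=[
    [[0, 0.001, 0], 0],
    [[0, 0.002, 0], 0],
    [[0, 0.0025, 0], 0],
  ],
  gripper=54,
)

```text
clock: 17.75
tool_pos: [0.4585, 0.2496, 0.197]
eef_rot: [0.059, 0.998, -0.0, -0.0]
contact_force: [-1.1, -4.5, 1.6]
opening: 0.611
```

jog_arm(
  rows=[
    [[0, 0, 0], 0],
    [[0, 0, 0], 0],
    [[0, 0, 0], 0],
    [[0, 0, 0], 0],
    [[0, 0, 0], 0],
    [[0, 0, 0], 0],
    [[0, 0, 0], 0],
  ],
  gripper=80,
)

```text
clock: 18.33
tool_pos: [0.4585, 0.2499, 0.197]
eef_rot: [0.059, 0.998, 0.0, 0.0]
contact_force: [0.3, 0.1, 0.5]
opening: 0.907
```

jog_arm(
  rows=[
    [[0, 0, -0.02], 0],
    [[0, 0, -0.06], 0],
    [[0, 0, -0.1], 0],
    [[0, 0, -0.14], 0],
    [[0, 0, -0.18], 0],
    [[0, 0, -0.18], 0],
    [[0, 0, -0.18], 0],
  ],
)

```text
clock: 18.92
tool_pos: [0.459, 0.2504, 0.3334]
eef_rot: [0.06, 0.998, 0.001, 0.001]
contact_force: [-0.2, -0.4, -0.3]
opening: 0.907
```

jog_arm(
  rows=[
    [[0, -0.03, 0], 0],
    [[0, -0.08, 0], 0],
    [[0, -0.13, 0], 0],
    [[0, -0.18, 0], 0],
    [[0, -0.23, 0], 0],
    [[0, -0.28, 0], 0],
    [[0, -0.33, 0], 0],
    [[0, -0.36, 0], 0],
    [[0, -0.36, 0], 0],
    [[0, -0.36, 0], 0],
  ],
)

```text
clock: 19.75
tool_pos: [0.4256, -0.0197, 0.3308]
eef_rot: [0.061, 0.998, -0.0, -0.001]
contact_force: [-0.4, 0.7, 0.3]
opening: 0.907
```

```bash
python3 - <<'E'
from h import *
t=snap('top','top11');s=snap('side','side11')
cv2.imwrite('pics/d11.png',cv2.resize(s[75:215,180:330,::-1],(640,597),interpolation=cv2.INTER_CUBIC))
cv2.imwrite('pics/d11t.png',cv2.resize(t[195:260,140:245,::-1],None,fx=7,fy=7,interpolation=cv2.INTER_CUBIC))
E
```

```text
(no output)
```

View pics/d11.png

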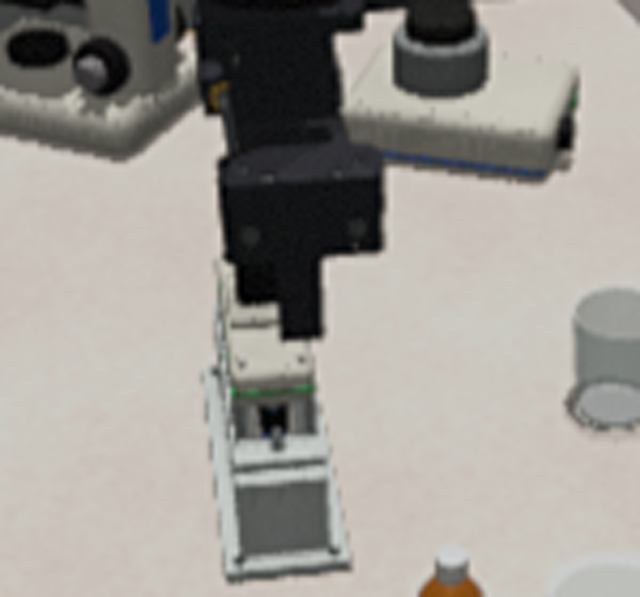

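View pics/d11t.png

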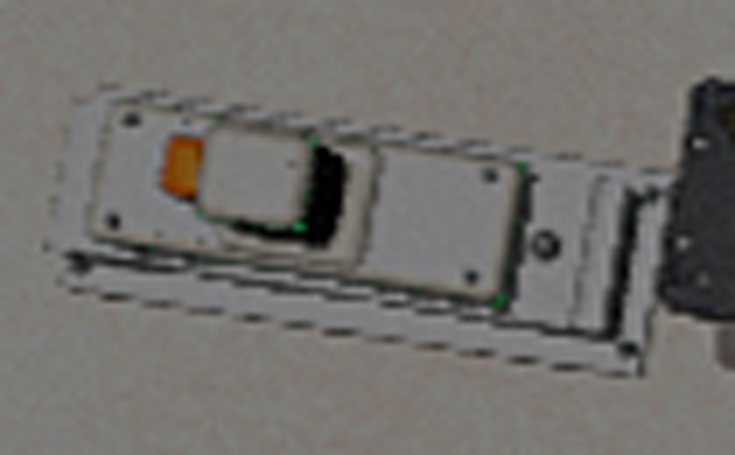

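View pics/top11.png

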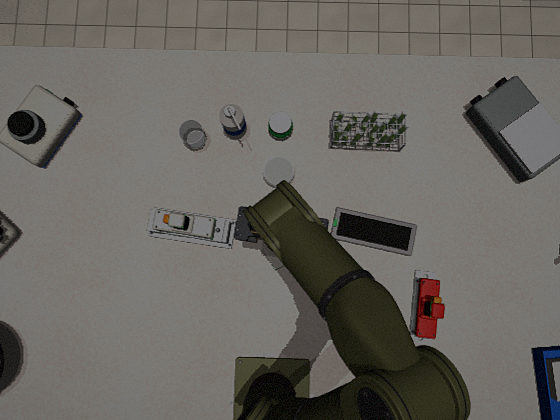

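```bash
python3 - <<'E'
from h import *
c2=lambda x,y:(195+y/7-.43,140+x/7-.43)
for n,z,pts in [('battery',.224,[(208,123),(316,140),(303,230),(197,212)]),('case',.135,[(105,98),(527,160),(503,305),(90,238)])]:
    P=np.array([at_z('top',*c2(*p),z) for p in pts]);print(n,P.mean(0).round(4),[round(np.linalg.norm(P[i]-P[i-1]),4) for i in range(4)])
print(get_state()['contact_force'])
workorder.finish_job()
E
```

```text
battery [0.4578 0.2391 0.224 ] [np.float64(0.0313), np.float64(0.0384), np.float64(0.0317), np.float64(0.0376)]
case [0.4581 0.2401 0.135 ] [np.float64(0.0527), np.float64(0.1605), np.float64(0.0547), np.float64(0.1567)]
[-0.29559185  0.17844877  0.34905419]
the job is handed in; nothing more can be done
```

The capper is standing home on the rack, the trigger has been squeezed and held in the second stage, and the job is handed in at about 20 s on the robot's clock. No verdict was reported.

- **Pick and place:** I lifted the capper by the 34 mm sides of the grip, clear of the trigger, and lowered it over the pins. It came to rest at the expected height, and about 8 N more downward force did not move it. Only then did I let go.
- **Trigger:** I took the grip again turned 90°, with one finger on the trigger and one on the back. I closed from 53 mm to 42.4 mm, which is fully squeezed (43 mm nominal), while moving the arm to keep the side force below about 5 N. I held it there for about 1 s, opened in steps and moved the arm away.
- **Last checks:** The last pictures show the capper level on the rack. Its case centre measures (0.458, 0.240), within 1 mm of the rack centre. The pin at the near end shows through its hole; the far pin was hidden under the case in both views. The other things look unmoved, except that the arm hid the amber bottle and slide box in the final top view. The bottle still shows in the side view, and the slide box was not checked again at the end.
- **Small disagreements:** The battery-top centre measured about 1 mm off along the rack. Two readings of the grip opening were about 0.5 mm below nominal. Both are within the measuring error.

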